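# Lock the grinding beaker onto its drive unit

## Robot

A 6-joint arm with a two-finger parallel gripper is mounted at the origin on the work surface. World frame = base frame: x ahead of the robot, y to its left, z up, the work surface at z = 0. Lengths are in m, angles in rad, forces in N, time in s.
With the tool pointing down it reaches from about 0.35 to 0.775 m from the base axis. Payload 7.3 kg.
Tool frame: the origin (TCP) lies at the very end of the fingers, on their centre line; the grasp point (between the pads) lies 19 mm behind it; z points along the fingers, y is the line along which they close (so a half turn about z gives the same grasp; the last joint's range is limited). The gripper opens to 92 mm and grips with 3 to 60 N. Pads are 19 mm wide; open, the fingers measure 130 mm over their backs; the gripper's body (75 mm by 190 mm) begins 47 mm behind the grasp point.
Start: joints at [-1.367, 0.342, 1.524, -0, 1.275, -0.146], TCP at [0.18, -0.493, 0.227] pointing down, gripper open.
Joint ranges: [-2.53, 2.53], [-0.77, 2.02], [0.04, 2.7], [-1, 4.14], [0.28, 2.66], [-3.11, 3.11]. Speed limits (rad/s): [2.57, 2.57, 3.14, 3.14, 3.14, 3.14].

## Interface

Orientations are given as [roll, pitch, yaw] about the fixed x, y, z axes, in that order (R = Rz(yaw) Ry(pitch) Rx(roll)).
In Python, from cell import robot gives the robot as it stands. The module is installed in compiled form; this text tells all that it offers.
- The arm moves only by the tool arm_command, never from a script. Its argument "moves" is a list of rows, each a list of 3 entries, a list of its own where there are three numbers: the shift along the tool's x, y, z in m, then the turn, a rotation vector about the tool's x, y, z in rad, then the finger opening in m, from 0 to 0.0918. In form: [[[dx, dy, dz], [ax, ay, az], claw], ...]. A call has exactly 5 rows; each row is the pose to reach, as a shift and turn from the pose commanded when the call began, along the tool's axes at that moment; what a row does not reach only later rows make up. A row lasts 1/10 s, in which the tool goes at most 50 mm and 8.59 degrees, less where a joint would pass 70% of its speed; a pose out of reach is approached as far as the arm can. A call with a gripper value outside its range is refused whole. The fingers move at their own pace and stop on an object; "squeeze" is the grip in N (left out, the last holds). Time passes only in rows, so rows that repeat a pose let the fingers close, or fill a call up. It gives the time, the measured TCP pose, the force, the opening and the grip force at its end, in the units of the state.
- robot.observe(): the state, without advancing time (a new reading comes with each control period).
- robot.read_camera(name): name is "side" or "top"; returns the picture (420x560x3 uint8, red, green, blue); there is no depth.
- robot.camera_model(name): a dict with "fx", "fy", "cx", "cy" (pixels), "k1" (the pictures are not rectified: a ray, as slopes to the right and down, at radius r is drawn at 1 + k1 r^2 times it, then the intrinsics apply), "R" (3x3) and "t" (3): a world point X has camera coordinates R X + t. Camera axes: x right, y down, z forward; pixel columns grow to the right and rows downward; lengths in m; the calibration is good to about 2 mm. A picture is of the moment at which its call begins. camera_model takes no time and is no camera call.
- robot.hand_in(): hands the job in; it is judged then, once.
The state is a dict: "time": time; "qpos": joint angles; "qvel": joint speeds; "joint_efforts": joint torques, N m; "tool_pos": TCP position; "tool_rot": TCP orientation; "contact_force": force on the tool from outside, world axes, zero at the start; "torque": the same for the moment, N m; "opening": finger opening in m; "grip_force": force on a finger pad.
Only numpy, scipy, OpenCV 4.12 (cv2) and the standard library are available. Lean on these libraries where they do the work, as an engineer would, in place of code of your own. Each camera call takes 0.05 s, during which the arm holds its last target. There are 200 camera calls.

## Task

Fit the steel grinding beaker onto the spice grinder's drive unit: find the ring's slots with the beaker's two lugs, push it in against the spring, turn it a quarter turn clockwise until it locks, then let go so that the spring holds it up in its notches. Be gentle (never more than 50 N of contact between the beaker and the unit) and leave the other goods on the table alone.

Things in the scene. Friction and masses are not known exactly. Their poses are not given: they have to be found in the camera images.
- beaker: Grinding beaker, upright: steel cup 50 diameter (heights 28-86 above its underside, grip here), flat black lid 47 diameter up to 92; below the cup a black spigot 40 diameter (heights 0-28, lowest 4 chamfered) with two red lugs. Origin: centre of the underside; z: its axis, up; lugs along its +x and -x, under two red marks on the lid. 0.28 kg, give or take a quarter.
- beaker_lug (a point): Middle of one of the beaker's two equal lugs, 22 along +x from its axis, 9 above its underside (the other is at -x); axes as the beaker's. A lug is 7 wide, 6 high (heights 6-12) and reaches out to 26 from the axis.
- grinder: Drive unit of a spice grinder, black, fixed: 116 diameter at the foot, 94 at the top, 60 high, red switch on its front (-x). Origin: centre of its underside, z up. In its top a steel bayonet ring (outside 65) with a hole 43 diameter and two opposite slots 10 wide, roughly along its +x and -x but turned by anything up to 0.50 rad either way: not measured, to be seen or felt.
- grinder_mouth (a point): Centre of the hole at the ring's top face, 60 above the table; axes as the unit's. Beaker underside: 6 below this with the lugs resting on the ring; 9 below with the lugs in the slots (it can stand there, let go); at 20 to 24 below the lugs are under the rim and it turns, clockwise from above only; locked, 17 below.
- grinder_plate (a point): Centre of the red sprung plate in the hole, 9 below the ring's top; yields from about 6 N, plus 0.55 N per mm (12 N at 11 mm), bottoms 16 down. The lock notches are 1.57 rad clockwise from the slots, 3 high, with play of 0.07 rad before the end stop; the spring lifts the lugs into them.
- tumbler: A plain steel tumbler, size in mm: 60 wide at the rim, 62 high, no lid and no lugs, standing upright; origin: centre of its underside. To be left alone.
- bowl_a: A lidded ceramic bowl, size in mm: blue, 101 wide, 86 high; origin: centre of its underside. To be left alone.
- bowl_b: A lidded ceramic bowl, size in mm: brown-red, 101 wide, 86 high; origin: centre of its underside. To be left alone.
- bowl_c: A lidded ceramic bowl, size in mm: blue, 101 wide, 86 high; origin: centre of its underside. To be left alone.
- card: A price card in a clear foot, size in mm: 55 wide, 45 high; origin: centre of its underside. To be left alone.
- glass_bowl: A clear glass bowl, size in mm: 120 wide, 60 high; origin: centre of its underside. To be left alone.
- spoon: A serving spoon, size in mm: wooden handle, steel bowl, 200 long, lying along its own x; origin: under its middle. To be left alone.

How it is judged:
On the way, in this order (a step that is already met when the one before it is completed fails the run):
1. the lugs have dropped into the slots (horizontal distance between beaker and grinder_mouth below 0.004 m and z of beaker in the frame of grinder between 0.03 and 0.0525 m), for 0.02 s.
2. the beaker is pushed in against the spring (horizontal distance between beaker and grinder_mouth below 0.004 m and z of beaker in the frame of grinder below 0.0412 m), for 0.05 s.
At the end, for the whole second after the job is handed in: The beaker is locked in the drive unit: its underside 14.5 to 18.3 mm below the ring's top face (lugs up in the notches; it is 9 mm below when not locked and 20 mm when not turned home), within 4 mm of the hole's centre, upright within 0.08 rad and at rest (horizontal distance between beaker and grinder_mouth below 0.004 m and z of beaker in the frame of grinder between 0.0417 and 0.0455 m and angle between beaker's own z axis and vertical below 0.08 rad and linear speed of beaker below 0.02 m/s); the robot touches nothing.
It fails at once if more than 50 N between the beaker and the drive unit (contact force between beaker and grinder above 50 N).
It fails at once if one of the other goods (tumbler, bowls, price card, glass bowl, spoon) moved more than 20 mm (distance of any of tumbler, bowl_a, bowl_b, bowl_c, card, glass_bowl, spoon from where it was at the start of the episode above 0.02 m).
It also fails if it takes over 72 s, if anything falls off the work surface, if the arm or the gripper's body presses on something with over 40 N, if the wrist force passes 120 N, or if a joint passes its speed limit or range.

## Working session

There is one attempt and no reset: what is moved stays moved. The work goes in short steps, Python scripts to look and compute and a tool call to move; the robot and the scene stay as the last step left them, time stands still between calls to the robot, and variables do not carry over. Pictures are saved under pics/ and viewed, at most 10 in all, crops included, and the job is handed in when it is done.

Besides the shell and the picture viewer there is one more tool, called after "Emit:" as name(argument=value, ...), one argument or row to a line, values as JSON. arm_command: Moves the arm, as the interface text tells. Its arguments: {"type":"object","properties":{"moves":{"type":"array"},"squeeze":{"type":"number"}},"required":["moves"]}

```bash
mkdir -p pics; cat > h.py <<'E'
import numpy as np, cv2
from cell import robot
def cam(n):
    m=robot.camera_model(n); return m,np.array(m["R"]),np.array(m["t"])
def back(n,u,v,z):
    m,R,t=cam(n); x=(u-m["cx"])/m["fx"]; y=(v-m["cy"])/m["fy"]
    a,b=x,y
    for _ in range(20):
        k=1+m["k1"]*(a*a+b*b); a,b=x/k,y/k
    d=R.T@np.array([a,b,1]); c=-R.T@t
    return c+d*(z-c[2])/d[2]
def proj(n,X):
    m,R,t=cam(n); p=R@np.array(X)+t; a,b=p[:2]/p[2]; k=1+m["k1"]*(a*a+b*b)
    return np.array([m["cx"]+m["fx"]*a*k, m["cy"]+m["fy"]*b*k])
def shot(n,f):
    im=robot.read_camera(n)[:,:,::-1].copy(); cv2.imwrite("pics/"+f,im); return im
E
python3 - <<'E'
from h import *
a=shot("top","top0.png"); b=shot("side","side0.png")
for n in("top","side"):
    m,R,t=cam(n); print(n,m["fx"],m["k1"],-R.T@t)
    print(R.round(3).tolist())
print(robot.observe())
E
```

```text
top 402.61902952697113 0.010106161302138221 [0.45983716 0.03077572 1.02241575]
[[0.028, -1.0, 0.0], [-0.992, -0.028, -0.119], [0.119, 0.003, -0.993]]
side 450.0822256154903 -0.11261850150485779 [0.06548747 0.73555663 0.72931827]
[[-0.792, -0.61, 0.015], [-0.377, 0.47, -0.798], [0.48, -0.638, -0.602]]
{'time': 0.1, 'qpos': array([-1.36702164e+00,  3.42667980e-01,  1.52490825e+00,  3.33701874e-05,
        1.27540858e+00, -1.45978260e-01]), 'qvel': array([-8.47708110e-05, -7.82880697e-04, -2.56801073e-03, -8.93153109e-04,
        1.88479811e-04,  9.80464026e-04]), 'joint_efforts': array([ 2.05517412e-03, -4.32002378e+01, -2.44696999e+01,  7.19573954e-02,
        5.25967323e-02, -4.78992206e-05]), 'tool_pos': array([ 0.17986747, -0.4928453 ,  0.22611134]), 'tool_rot': array([-3.14021995e+00, -2.34075067e-04,  3.49743051e-01]), 'contact_force': array([-0.2778015 , -0.80159393, -0.21633465]), 'torque': array([ 0.03988142, -0.0129797 ,  0.02907305]), 'grip_force': 0.0, 'opening': 0.09166939581508282}
```

View pics/top0.png

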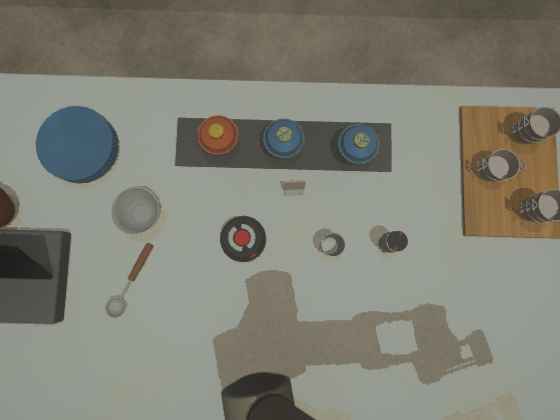

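View pics/side0.png

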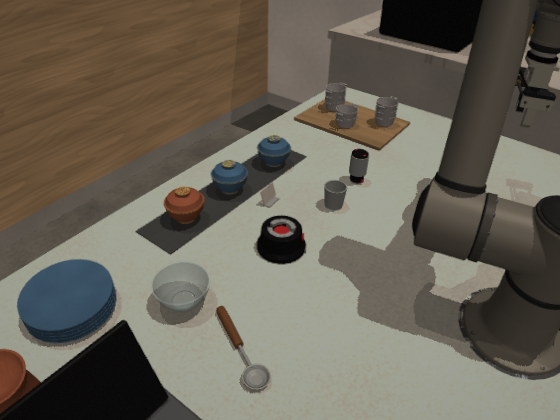

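The top view shows the drive unit at about (243,238), the beaker with its black lid at about (395,241), the tumbler at (331,244), and the card at (293,187). I'll enlarge the unit and the beaker.

```bash
python3 - <<'E'
from h import *
a=cv2.imread("pics/top0.png"); b=cv2.imread("pics/side0.png")
f=lambda im,x,y,w,h,s:cv2.resize(im[y:y+h,x:x+w],(400,300),interpolation=cv2.INTER_CUBIC)
A=f(a,209,213,68,51,0);B=f(a,369,220,48,36,0);C=f(b,248,205,68,51,0);D=f(b,334,142,56,42,0)
cv2.imwrite("pics/m0.png",np.vstack([np.hstack([A,B]),np.hstack([C,D])]))
E
```

```text
(no output)
```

View pics/m0.png

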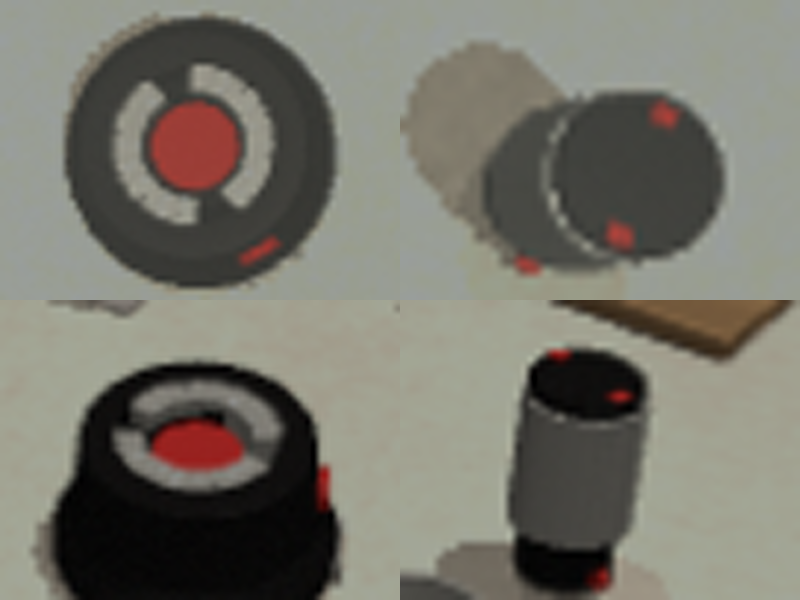

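Top crop: the ring has dark slots at about (239,226) and (245,249) in the full image. The lid's red marks are at about (401,234) and (395,248). Next I'll measure these in world coordinates from both cameras.

```bash
cat > meas.py <<'E'
from h import *
from scipy.optimize import least_squares
def ortho(im,n,c,z,half=0.05,N=400):
    g=(np.arange(N)+.5)/N*2*half-half
    # row: x decreasing (up = +x), col: +y to left
    X,Y=np.meshgrid(c[0]-g,c[1]-g,indexing="ij")
    m,R,t=cam(n); P=np.stack([X,Y,0*X+z],-1)@R.T+t; s=P[...,:2]/P[...,2:]; k=1+m["k1"]*(s**2).sum(-1,keepdims=True)
    s=s*k
    return cv2.remap(im,(m["cx"]+m["fx"]*s[...,0]).astype("f4"),(m["cy"]+m["fy"]*s[...,1]).astype("f4"),cv2.INTER_CUBIC),X,Y
def circ(x,y):
    A=np.c_[2*x,2*y,np.ones_like(x)]; p=np.linalg.lstsq(A,x*x+y*y,rcond=None)[0]; return p[0],p[1],np.sqrt(p[2]+p[0]**2+p[1]**2)
def redblobs(im,box):
    x,y,w,h=box; c=im[y:y+h,x:x+w].astype(int); m=((c[...,2]-np.maximum(c[...,0],c[...,1]))>50).astype("u1")
    n,_,st,ce=cv2.connectedComponentsWithStats(m); return [(st[i,4],ce[i]+[x,y]) for i in range(1,n)]
E
python3 - <<'E'
from meas import *
T=cv2.imread("pics/top0.png");S=cv2.imread("pics/side0.png")
for n,im,box in(("top",T,(369,220,48,36)),("side",S,(334,142,56,30))):
    bl=redblobs(im,box); P=[back(n,*c,0.092) for _,c in bl]
    for (k,c),p in zip(bl,P): print(n,k,c.round(1),p.round(4))
for n,im,px in(("top",T,(242,238)),("side",S,(282,229))):
    c=back(n,*px,0.06)[:2]
    for it in range(4):
        o,X,Y=ortho(im,n,c,0.06); o=o.astype(int); br=o.min(-1); 
        th=np.linspace(-np.pi,np.pi,720,endpoint=False); 
        pts=[];prof=[]
        thr=85 if n=="top" else 85
        for t in th:
            r=np.arange(0.018,0.042,0.00025); i=np.clip(((0.05-r*np.cos(t))/0.1*400).astype(int),0,399); j=np.clip(((0.05-r*np.sin(t))/0.1*400).astype(int),0,399)
            v=br[i,j]; b=v>thr; q=b[(r>.0245)&(r<.030)].mean(); prof.append(q)
            if q>.9: k=np.where(b&(r<.04))[0].max(); pts.append((c[0]+r[k]*np.cos(t),c[1]+r[k]*np.sin(t)))
        pts=np.array(pts); cx,cy,rr=circ(*pts.T); c=np.array([cx,cy])
    prof=np.array(prof); d=prof<.5; print(n,"ring",c,rr)
    e=np.where(d!=np.roll(d,1))[0]; print([(round(th[i],3),bool(d[i])) for i in e])
    print("slot axis", np.angle(np.exp(2j*th[d]).sum())/2)
    for k,cc in redblobs(im,(int(px[0])-35,int(px[1])-30,70,60)): print(k,cc, back(n,*cc,.051).round(4), back(n,*cc,.03).round(4))
    cv2.imwrite(f"pics/o_{n}.png",ortho(im,n,c,.06)[0])
E
```

```text
top 6 [400.2 233.2] [ 0.5414 -0.2726  0.092 ]
top 8 [395.1 247.9] [ 0.5071 -0.2606  0.092 ]
top 4 [384.  251.5] [ 0.4981 -0.235   0.092 ]
side 3 [356. 149.] [ 0.5445 -0.2754  0.092 ]
side 3 [364. 155.] [ 0.5111 -0.2609  0.092 ]
top ring [0.52409811 0.09662126] 0.032813316699494784
[(np.float64(-3.037), True), (np.float64(-2.557), False), (np.float64(0.096), True), (np.float64(0.602), False)]
slot axis 0.3425740178819207
171 [241.69590643 237.37426901] [0.5239 0.0964 0.051 ] [0.5253 0.0978 0.03  ]
11 [252.27272727 255.54545455] [0.481  0.0694 0.051 ] [0.4815 0.0703 0.03  ]
side ring [0.52689045 0.09645831] 0.031786902258802714
[(np.float64(-3.028), True), (np.float64(-2.583), False), (np.float64(0.096), True), (np.float64(0.637), False)]
slot axis 0.348249811273134
105 [280.99047619 229.34285714] [0.5293 0.0938 0.051 ] [0.5436 0.0739 0.03  ]
13 [302.53846154 236.23076923] [0.4765 0.0824 0.051 ] [0.4892 0.0622 0.03  ]
```

Both cameras agree: the ring centre is near (0.5255, 0.0965) with radius 32–33 mm (32.5 expected), and the slot axis is at 0.345 rad. The beaker axis is near (0.526, −0.267). Its marks are 36–37 mm apart and its lug axis is at about −0.36 rad. Moving now.

Emit:
arm_command(
  moves=[
    [[0.04,-0.01,0],[0,0,0],0.0918],
    [[0.085,-0.02,0],[0,0,0],0.0918],
    [[0.13,-0.03,0],[0,0,0],0.0918],
    [[0.175,-0.04,0],[0,0,0],0.0918],
    [[0.22,-0.05,0],[0,0,0],0.0918],
  ],
)

```text
time: 0.6
tool_pos: [0.3707, -0.3695, 0.2265]
tool_rot: [-3.141, 0.0, 0.349]
contact_force: [-1.1, -1.0, 1.0]
opening: 0.0922
grip_force: 0.0
```

Emit:
arm_command(
  moves=[
    [[0.045,-0.01,0.01],[0,0,0],0.0918],
    [[0.09,-0.02,0.02],[0,0,0],0.0918],
    [[0.135,-0.03,0.03],[0,0,0],0.0918],
    [[0.182,-0.043,0.04],[0,0,0],0.0918],
    [[0.182,-0.043,0.04],[0,0,0],0.0918],
  ],
)

```text
time: 1.1
tool_pos: [0.5288, -0.2636, 0.1844]
tool_rot: [-3.138, 0.0, 0.355]
contact_force: [-0.7, -1.0, -0.8]
opening: 0.0919
grip_force: 0.0
```

```bash
cat >> meas.py <<'E'
def tool(target=None,yaw=None):
    from scipy.spatial.transform import Rotation as Ro
    s=robot.observe(); R=Ro.from_euler("xyz",s["tool_rot"]); print("t",round(s["time"],2),"tcp",s["tool_pos"].round(4),"rot",s["tool_rot"].round(3),"F",s["contact_force"].round(1),"M",s["torque"].round(2),"open",round(s["opening"],4),"grip",round(s["grip_force"],1),"q6",s["qpos"][5].round(2))
    if target is not None: print("shift tool",R.inv().apply(np.array(target)-s["tool_pos"]).round(4))
    return s
E
python3 - <<'E'
from meas import *
tool((.526,-.267,.042))
T=shot("top","t1.png");S=shot("side","s1.png")
cv2.imwrite("pics/m1.png",np.hstack([cv2.resize(T[190:290,350:450],(400,400)),cv2.resize(S[110:210,310:410],(400,400))]))
# lid circle fit in the first top picture, lid z=.092
T0=cv2.imread("pics/top0.png"); c=np.array([.5255,-.267])
o,X,Y=ortho(T0,"top",c,.092,.035,400); d=o.max(-1); r=o[...,2].astype(int)-o[...,0]>50
cv2.imwrite("pics/lid.png",o)
E
```

```text
t 1.1 tcp [ 0.5288 -0.2636  0.1844] rot [-3.138  0.     0.355] F [-0.7 -1.  -0.8] M [-0.02  0.02  0.02] open 0.0919 grip 0.0 q6 0.62
shift tool [-0.0038  0.0027  0.1424]
```

View pics/lid.png

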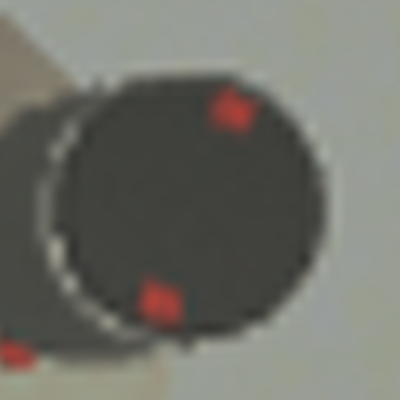

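View pics/m1.png

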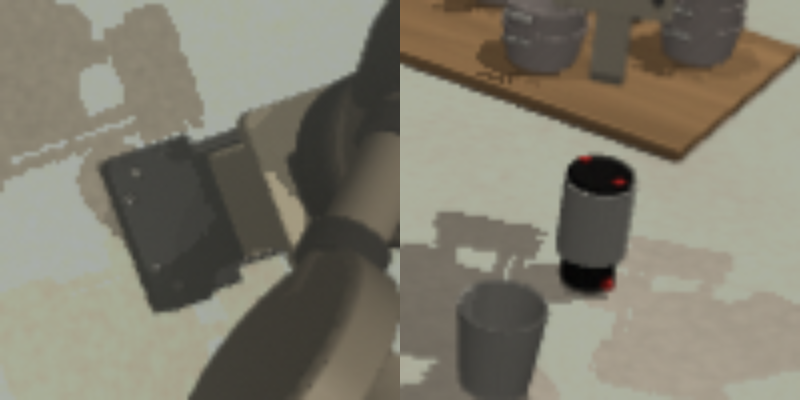

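In the rectified top view the lid circle is centred at about pixel (192,207) with radius 134 px, or 23.5 mm as expected. The marks at (233,110) and (160,302) give a lug axis of −0.36 rad. Nothing has been touched. Descending onto the cup.

Emit:
arm_command(
  moves=[
    [[0,0,0.03],[0,0,0],0.0918],
    [[0,0,0.065],[0,0,0],0.0918],
    [[0,0,0.1],[0,0,0],0.0918],
    [[0,0,0.13],[0,0,0],0.0918],
    [[0,0,0.145],[0,0,0],0.0918],
  ],
)

```text
time: 1.7
tool_pos: [0.5232, -0.2687, 0.0394]
tool_rot: [-3.139, 0.003, 0.348]
contact_force: [-0.1, 0.5, 0.8]
opening: 0.0915
grip_force: 0.0
```

Emit:
arm_command(
  moves=[
    [[0,0,0],[0,0,0],0.0918],
    [[0,0,0],[0,0,0],0.07],
    [[0,0,0],[0,0,0],0.06],
    [[0,0,0],[0,0,0],0.05],
    [[0,0,0],[0,0,0],0.045],
  ],
  squeeze=10,
)

```text
time: 2.2
tool_pos: [0.5261, -0.2685, 0.0427]
tool_rot: [3.14, -0.001, 0.35]
contact_force: [0.2, 1.0, -0.5]
opening: 0.0645
grip_force: 0.0
```

Emit:
arm_command(
  moves=[
    [[0,0,0],[0,0,0],0.04],
    [[0,0,0],[0,0,0],0.04],
    [[0,0,0],[0,0,0],0.04],
    [[0,0,0],[0,0,0],0.04],
    [[0,0,0],[0,0,0],0.04],
  ],
  squeeze=35,
)

```text
time: 2.7
tool_pos: [0.5258, -0.2679, 0.0419]
tool_rot: [-3.142, -0.0, 0.35]
contact_force: [-1.1, 2.7, 3.8]
opening: 0.0498
grip_force: 34.8
```

Gripped: opening 49.8 mm on the 50 mm cup. I'll lift, carry it over with a 0.70 rad counter-clockwise turn, and hover at the unit.

Emit:
arm_command(
  moves=[
    [[0,0,-0.01],[0,0,0],0.04],
    [[0,0,-0.03],[0,0,0],0.04],
    [[0,0,-0.06],[0,0,0],0.04],
    [[0,0,-0.085],[0,0,0],0.04],
    [[0,0,-0.1],[0,0,0],0.04],
  ],
)

```text
time: 3.2
tool_pos: [0.5263, -0.2686, 0.1441]
tool_rot: [3.139, -0.001, 0.35]
contact_force: [0.2, -0.6, -2.2]
opening: 0.0498
grip_force: 34.8
```

Emit:
arm_command(
  moves=[
    [[0.01,-0.03,0],[0,0,0],0.04],
    [[0.025,-0.07,0],[0,0,0],0.04],
    [[0.042,-0.115,0],[0,0,0],0.04],
    [[0.06,-0.163,0],[0,0,0],0.04],
    [[0.077,-0.211,0],[0,0,0],0.04],
  ],
)

```text
time: 3.7
tool_pos: [0.5255, -0.0442, 0.142]
tool_rot: [3.141, -0.0, 0.349]
contact_force: [1.6, 0.1, -2.6]
opening: 0.0497
grip_force: 34.8
```

Emit:
arm_command(
  moves=[
    [[0.015,-0.042,0],[0,0,-0.13],0.04],
    [[0.03,-0.084,0],[0,0,-0.27],0.04],
    [[0.042,-0.115,0],[0,0,-0.41],0.04],
    [[0.048,-0.13,0],[0,0,-0.55],0.04],
    [[0.048,-0.131,0],[0,0,-0.7],0.04],
  ],
)

```text
time: 4.2
tool_pos: [0.5257, 0.0962, 0.1419]
tool_rot: [-3.142, -0.0, 1.059]
contact_force: [-0.2, -0.9, -1.8]
opening: 0.0493
grip_force: 34.8
```

Emit:
arm_command(
  moves=[
    [[0,0,0],[0,0,0],0.04],
    [[0,0,0],[0,0,0],0.04],
    [[0,0,0],[0,0,0],0.04],
    [[0,0,0],[0,0,0],0.04],
    [[0,0,0],[0,0,0],0.04],
  ],
)

```text
time: 4.7
tool_pos: [0.526, 0.0934, 0.1417]
tool_rot: [3.142, 0.0, 1.048]
contact_force: [0.0, 0.6, -2.2]
opening: 0.0496
grip_force: 34.8
```

```bash
python3 - <<'E'
from meas import *
tool((.5255,.0965,.142))
T=shot("top","t2.png");S=shot("side","s2.png")
print(proj("side",(.5255,.0965,.2)),proj("side",(.5255,.0965,.06)))
cv2.imwrite("pics/m2.png",np.hstack([cv2.resize(T[200:280,200:280],(400,400)),cv2.resize(S[160:260,230:330],(400,400))]))
for z,b in((.192,(240,120,90,80)),(.109,(240,170,90,90))):
  for k,c in redblobs(S,b): print(k,c.round(1),back("side",*c,z).round(4))
E
```

```text
t 4.7 tcp [0.526  0.0934 0.1417] rot [3.142 0.    1.048] F [ 0.   0.6 -2.2] M [ 0.01 -0.03 -0.06] open 0.0496 grip 34.8 q6 0.56
shift tool [ 0.0024 -0.002  -0.0003]
[283.29634737 176.91301426] [281.67902453 227.63787386]
2 [272.  208.5] [0.5485 0.104  0.109 ]
9 [292. 212.] [0.5061 0.0862 0.109 ]
87 [281.3 229.2] [0.4894 0.1478 0.109 ]
13 [302.5 236.2] [0.4413 0.1382 0.109 ]
```

View pics/m2.png

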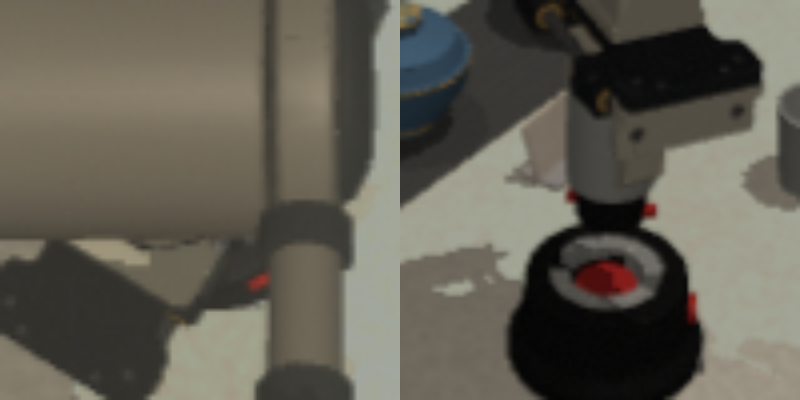

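Side view: the beaker hangs above the ring, with lugs at about (272,208) and (292,212) in line with the slots. The TCP reading is noisy, so I'll average several readings before descending.

```bash
cat >> meas.py <<'E'
def avg(n=8):
    P=[];I=[];F=[]
    for _ in range(n):
        I.append(robot.read_camera("side")[:,:,::-1].astype(float)); s=robot.observe(); P.append(np.r_[s["tool_pos"],s["tool_rot"][2]]); F.append(s["contact_force"])
    print("tcp avg",np.mean(P,0).round(4),"sd",np.std(P,0).round(4),"F",np.mean(F,0).round(2)); return np.mean(I,0)
def wred(im,box):
    x,y,w,h=box; c=im[y:y+h,x:x+w]; r=np.clip(c[...,2]-np.maximum(c[...,0],c[...,1])-15,0,None); yy,xx=np.mgrid[y:y+h,x:x+w]
    return np.array([(r*xx).sum(),(r*yy).sum()])/r.sum(), r.sum()
E
python3 - <<'E'
from meas import *
I=avg(); cv2.imwrite("pics/avg.png",I)
tcp=np.array([.5256,.0963,.142])
for b in((266,203,11,11),(286,206,12,11)):
    c,s=wred(I,b); print(c.round(2),round(s),back("side",*c,.109).round(4))
for th in(.25,.345,.44):
  for s in(1,-1): print(th,s,[proj("side",(.527+s*r*np.cos(th),.0965+s*r*np.sin(th),.109)).round(1) for r in(.0235,)])
E
```

```text
tcp avg [0.526  0.0938 0.1417 1.0495] sd [0.     0.0001 0.     0.0003] F [ 0.12 -0.05 -2.16]
[272.32 208.62] 195 [0.5477 0.1039 0.109 ]
[291.96 211.99] 596 [0.5062 0.0862 0.109 ]
0.25 1 [array([272. , 207.9])]
0.25 -1 [array([291.5, 213.3])]
0.345 1 [array([271.7, 208.5])]
0.345 -1 [array([291.8, 212.7])]
0.44 1 [array([271.4, 209.1])]
0.44 -1 [array([292. , 212.1])][ WARN:0@13.278] global loadsave.cpp:1063 imwrite_ Unsupported depth image for selected encoder is fallbacked to CV_8U.
```

Emit:
arm_command(
  moves=[
    [[0.0017,-0.001,0.005],[0,0,0],0.04],
    [[0.0017,-0.001,0.015],[0,0,0],0.04],
    [[0.0017,-0.001,0.025],[0,0,0],0.04],
    [[0.0017,-0.001,0.033],[0,0,0],0.04],
    [[0.0017,-0.001,0.033],[0,0,0],0.04],
  ],
)

```text
time: 5.7
tool_pos: [0.5249, 0.0957, 0.1069]
tool_rot: [-3.139, 0.002, 1.05]
contact_force: [-0.6, 0.0, -2.4]
opening: 0.0493
grip_force: 34.8
```

```bash
python3 - <<'E'
from meas import *
I=avg(); 
for b in((266,218,11,11),(284,220,14,14)):
    c,s=wred(I,b); print(c.round(2),round(s),back("side",*c,.076).round(4))
cv2.imwrite("pics/m3.png",cv2.resize(I[190:250,242:322].astype("u1"),(800,600),interpolation=cv2.INTER_CUBIC))
E
```

```text
tcp avg [0.5261 0.0958 0.1088 1.0498] sd [0.0003 0.     0.0005 0.    ] F [-0.09  0.28 -2.2 ]
[271.91 221.81] 335 [0.5441 0.1093 0.076 ]
[288.06 228.07] 1730 [0.5024 0.1041 0.076 ]
```

View pics/m3.png

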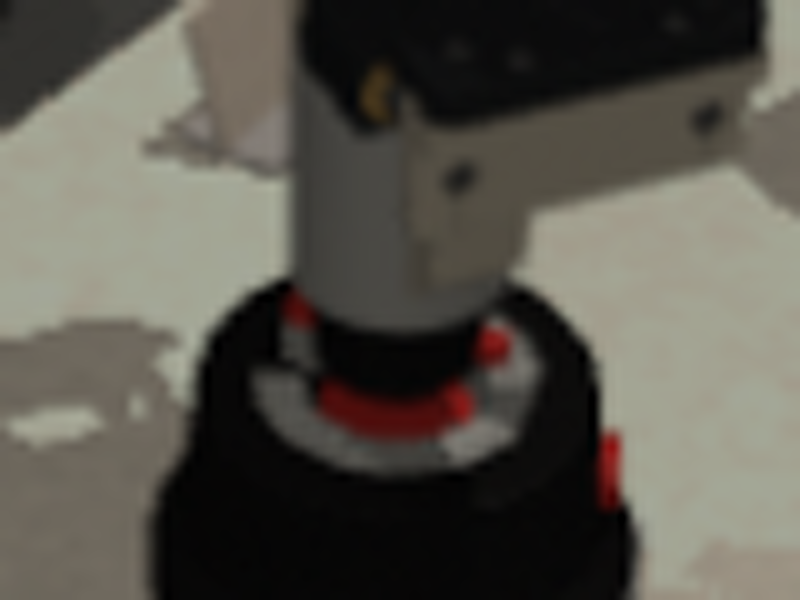

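The spigot hangs over the red plate. The lugs, at crop (298,307) and (490,343), sit above the slots. I'll ease down a few millimetres at a time and watch the force.

Emit:
arm_command(
  moves=[
    [[0,0,0.002],[0,0,0],0.04],
    [[0,0,0.004],[0,0,0],0.04],
    [[0,0,0.006],[0,0,0],0.04],
    [[0,0,0.008],[0,0,0],0.04],
    [[0,0,0.01],[0,0,0],0.04],
  ],
)

```text
time: 6.6
tool_pos: [0.5259, 0.0958, 0.0984]
tool_rot: [-3.141, 0.0, 1.05]
contact_force: [0.7, 0.2, -2.6]
opening: 0.0499
grip_force: 34.8
```

Emit:
arm_command(
  moves=[
    [[0,0,0.001],[0,0,0],0.04],
    [[0,0,0.002],[0,0,0],0.04],
    [[0,0,0.003],[0,0,0],0.04],
    [[0,0,0.003],[0,0,0],0.04],
    [[0,0,0.003],[0,0,0],0.04],
  ],
)

```text
time: 7.1
tool_pos: [0.526, 0.0958, 0.0957]
tool_rot: [3.141, 0.0, 1.05]
contact_force: [0.3, -0.5, -1.7]
opening: 0.0498
grip_force: 34.8
```

Emit:
arm_command(
  moves=[
    [[0,0,0.0005],[0,0,0],0.04],
    [[0,0,0.001],[0,0,0],0.04],
    [[0,0,0.0015],[0,0,0],0.04],
    [[0,0,0.002],[0,0,0],0.04],
    [[0,0,0.002],[0,0,0],0.04],
  ],
)

```text
time: 7.6
tool_pos: [0.5259, 0.0958, 0.0936]
tool_rot: [-3.142, 0.0, 1.05]
contact_force: [-0.5, -0.6, -2.3]
opening: 0.05
grip_force: 34.8
```

```bash
python3 - <<'E'
from meas import *
avg(4); tool()
E
```

```text
tcp avg [0.526  0.0958 0.0937 1.0498] sd [0. 0. 0. 0.] F [ 0.15 -0.14 -2.4 ]
t 7.8 tcp [0.526  0.0958 0.0937] rot [3.141 0.    1.05 ] F [ 0.6 -0.4 -2.9] M [-0.01 -0.07 -0.02] open 0.0498 grip 34.8 q6 0.56
```

At underside ≈ 0.052 m there is no contact, so the lugs are in the slots. Now I'll push against the spring to about 22 mm below the ring.

Emit:
arm_command(
  moves=[
    [[0,0,0.001],[0,0,0],0.04],
    [[0,0,0.002],[0,0,0],0.04],
    [[0,0,0.003],[0,0,0],0.04],
    [[0,0,0.004],[0,0,0],0.04],
    [[0,0,0.005],[0,0,0],0.04],
  ],
)

```text
time: 8.3
tool_pos: [0.5262, 0.0959, 0.089]
tool_rot: [3.141, -0.0, 1.05]
contact_force: [-1.0, 0.1, 6.1]
opening: 0.0496
grip_force: 34.8
```

Emit:
arm_command(
  moves=[
    [[0,0,0.001],[0,0,0],0.04],
    [[0,0,0.002],[0,0,0],0.04],
    [[0,0,0.003],[0,0,0],0.04],
    [[0,0,0.004],[0,0,0],0.04],
    [[0,0,0.005],[0,0,0],0.04],
  ],
)

```text
time: 8.8
tool_pos: [0.5262, 0.0959, 0.0843]
tool_rot: [3.141, -0.001, 1.05]
contact_force: [-2.3, -0.3, 8.0]
opening: 0.0498
grip_force: 34.8
```

The force is 10.3 N above baseline at about 8.6 mm of plate travel, which fits the spring law. Going another 4.5 mm.

Emit:
arm_command(
  moves=[
    [[0,0,0.001],[0,0,0],0.04],
    [[0,0,0.002],[0,0,0],0.04],
    [[0,0,0.003],[0,0,0],0.04],
    [[0,0,0.004],[0,0,0],0.04],
    [[0,0,0.0045],[0,0,0],0.04],
  ],
)

```text
time: 9.3
tool_pos: [0.5262, 0.096, 0.08]
tool_rot: [3.141, -0.001, 1.05]
contact_force: [-2.1, 0.6, 10.1]
opening: 0.0498
grip_force: 34.9
```

```bash
python3 - <<'E'
from meas import *
avg(4); tool()
E
```

```text
tcp avg [0.5262 0.096  0.0801 1.0499] sd [0.     0.     0.0001 0.    ] F [-3.29  0.96 10.44]
t 9.5 tcp [0.5263 0.096  0.0802] rot [ 3.141e+00 -1.000e-03  1.050e+00] F [-3.3  0.9 10.1] M [ 0.09  0.58 -0.02] open 0.0497 grip 34.9 q6 0.56
```

Seated at 21.8 mm below, with a small 3 N side force. I'll correct 0.6 mm and begin the clockwise turn.

Emit:
arm_command(
  moves=[
    [[0,-0.0006,0],[0,0,0.06],0.04],
    [[0,-0.0006,0],[0,0,0.14],0.04],
    [[0,-0.0006,0],[0,0,0.22],0.04],
    [[0,-0.0006,0],[0,0,0.3],0.04],
    [[0,-0.0006,0],[0,0,0.38],0.04],
  ],
)

```text
time: 10.0
tool_pos: [0.5269, 0.0961, 0.0806]
tool_rot: [3.139, -0.003, 0.667]
contact_force: [-0.1, 0.7, 11.0]
opening: 0.0493
grip_force: 34.8
```

```bash
python3 - <<'E'
from meas import *
avg(2); tool()
E
```

```text
tcp avg [0.5269 0.0961 0.0806 0.6651] sd [0.     0.     0.     0.0026] F [-0.9   0.48 10.63]
t 10.1 tcp [0.527  0.0961 0.0806] rot [ 3.139e+00 -3.000e-03  6.680e-01] F [-1.3  0.6 11.1] M [-0.02  0.06  0.  ] open 0.0495 grip 34.8 q6 0.94
```

Emit:
arm_command(
  moves=[
    [[0,0,0.0005],[0,0,0.08],0.04],
    [[0,0,0.0005],[0,0,0.17],0.04],
    [[0,0,0.0005],[0,0,0.26],0.04],
    [[0,0,0.0005],[0,0,0.35],0.04],
    [[0,0,0.0005],[0,0,0.44],0.04],
  ],
)

```text
time: 10.6
tool_pos: [0.5267, 0.096, 0.08]
tool_rot: [3.14, -0.003, 0.226]
contact_force: [-2.0, 0.1, 10.0]
opening: 0.0496
grip_force: 34.8
```

```bash
python3 - <<'E'
from meas import *
avg(2); tool()
E
```

```text
tcp avg [0.5268 0.0959 0.08   0.2245] sd [0.     0.     0.     0.0029] F [-0.83 -0.48 10.84]
t 10.7 tcp [0.5268 0.096  0.08  ] rot [ 3.14e+00 -3.00e-03  2.27e-01] F [-0.8 -0.6 10.4] M [-0.25  0.13 -0.04] open 0.0499 grip 34.8 q6 1.38
```

Emit:
arm_command(
  moves=[
    [[0,0,0],[0,0,0.08],0.04],
    [[0,0,0],[0,0,0.17],0.04],
    [[0,0,0],[0,0,0.26],0.04],
    [[0,0,0],[0,0,0.35],0.04],
    [[0,0,0],[0,0,0.44],0.04],
  ],
)

```text
time: 11.2
tool_pos: [0.5265, 0.096, 0.0799]
tool_rot: [-3.141, -0.003, -0.213]
contact_force: [-1.5, 0.5, 10.3]
opening: 0.0498
grip_force: 34.8
```

Emit:
arm_command(
  moves=[
    [[0,0,0],[0,0,0.06],0.04],
    [[0,0,0],[0,0,0.12],0.04],
    [[0,0,0],[0,0,0.18],0.04],
    [[0,0,0],[0,0,0.22],0.04],
    [[0,0,0],[0,0,0.24],0.04],
  ],
)

```text
time: 11.7
tool_pos: [0.5263, 0.0961, 0.0799]
tool_rot: [-3.141, -0.002, -0.451]
contact_force: [-1.2, 0.6, 10.6]
opening: 0.0493
grip_force: 34.8
```

```bash
python3 - <<'E'
from meas import *
avg(2); tool()
E
```

```text
tcp avg [ 0.5264  0.0961  0.0799 -0.4511] sd [0.     0.     0.     0.0007] F [-2.15  0.47 10.37]
t 11.8 tcp [0.5264 0.0961 0.0799] rot [-3.141e+00 -2.000e-03 -4.500e-01] F [-2.   0.5 10.8] M [-0.02  0.37  0.01] open 0.0498 grip 34.8 q6 2.06
```

Turned 1.50 rad with no torque. I'll creep on towards the end stop in small steps.

Emit:
arm_command(
  moves=[
    [[0,0,0],[0,0,0.02],0.04],
    [[0,0,0],[0,0,0.04],0.04],
    [[0,0,0],[0,0,0.06],0.04],
    [[0,0,0],[0,0,0.08],0.04],
    [[0,0,0],[0,0,0.08],0.04],
  ],
)

```text
time: 12.3
tool_pos: [0.5263, 0.0961, 0.0799]
tool_rot: [-3.14, -0.002, -0.53]
contact_force: [-1.9, 1.0, 10.4]
opening: 0.0499
grip_force: 34.8
```

```bash
python3 - <<'E'
from meas import *
avg(2); tool()
E
```

```text
tcp avg [ 0.5263  0.0962  0.0799 -0.5299] sd [0.     0.     0.     0.0001] F [-1.44  0.53 11.1 ]
t 12.4 tcp [0.5263 0.0962 0.0799] rot [-3.14e+00 -2.00e-03 -5.30e-01] F [-1.2  0.1 10.6] M [-0.02  0.41  0.06] open 0.0496 grip 34.8 q6 2.14
```

Emit:
arm_command(
  moves=[
    [[0,0,0],[0,0,0.015],0.04],
    [[0,0,0],[0,0,0.03],0.04],
    [[0,0,0],[0,0,0.04],0.04],
    [[0,0,0],[0,0,0.04],0.04],
    [[0,0,0],[0,0,0.04],0.04],
  ],
)

```text
time: 12.9
tool_pos: [0.5258, 0.0962, 0.0799]
tool_rot: [-3.141, -0.001, -0.569]
contact_force: [-2.7, 0.4, 12.2]
opening: 0.0495
grip_force: 34.8
```

```bash
python3 - <<'E'
from meas import *
avg(2); tool()
E
```

```text
tcp avg [ 0.5259  0.0962  0.0799 -0.5693] sd [0. 0. 0. 0.] F [-3.2  -0.14 11.17]
t 13.0 tcp [0.5259 0.0962 0.0799] rot [-3.141e+00 -1.000e-03 -5.690e-01] F [-3.2 -0.1 11. ] M [0.03 0.74 0.27] open 0.0499 grip 34.8 q6 2.18
```

There is now 0.27 N m of torque, so this is the end stop at 1.62 rad. I'll back off 0.03 rad and let it rise into the notches.

Emit:
arm_command(
  moves=[
    [[0,0,0],[0,0,-0.015],0.04],
    [[0,0,0],[0,0,-0.03],0.04],
    [[0,0,-0.001],[0,0,-0.03],0.04],
    [[0,0,-0.002],[0,0,-0.03],0.04],
    [[0,0,-0.003],[0,0,-0.03],0.04],
  ],
)

```text
time: 13.5
tool_pos: [0.5261, 0.0962, 0.0827]
tool_rot: [-3.141, -0.002, -0.54]
contact_force: [-0.9, 1.0, 8.0]
opening: 0.0495
grip_force: 34.9
```

Emit:
arm_command(
  moves=[
    [[0,0,-0.0004],[0,0,0],0.04],
    [[0,0,-0.0008],[0,0,0],0.04],
    [[0,0,-0.0012],[0,0,0],0.04],
    [[0,0,-0.0016],[0,0,0],0.04],
    [[0,0,-0.0016],[0,0,0],0.04],
  ],
)

```text
time: 14.0
tool_pos: [0.5261, 0.0962, 0.0841]
tool_rot: [-3.141, -0.002, -0.54]
contact_force: [-1.0, 0.9, 7.4]
opening: 0.0497
grip_force: 34.9
```

```bash
python3 - <<'E'
from meas import *
avg(2); tool()
E
```

```text
tcp avg [ 0.5261  0.0962  0.0841 -0.5402] sd [0. 0. 0. 0.] F [-1.2   0.79  7.96]
t 14.1 tcp [0.5261 0.0962 0.0841] rot [-3.141e+00 -2.000e-03 -5.400e-01] F [-1.1  0.5  8.1] M [0.06 0.37 0.05] open 0.0495 grip 34.9 q6 2.15
```

The underside is 17.7 mm below and the force is still just the spring, so the lugs are in the notches. Raising slightly until they bear on the notch roof.

Emit:
arm_command(
  moves=[
    [[0,0,-0.0003],[0,0,0],0.04],
    [[0,0,-0.0006],[0,0,0],0.04],
    [[0,0,-0.0009],[0,0,0],0.04],
    [[0,0,-0.0009],[0,0,0],0.04],
    [[0,0,-0.0009],[0,0,0],0.04],
  ],
)

```text
time: 14.6
tool_pos: [0.526, 0.0962, 0.0844]
tool_rot: [-3.141, -0.001, -0.54]
contact_force: [1.0, 2.2, 5.3]
opening: 0.0498
grip_force: 34.9
```

```bash
python3 - <<'E'
from meas import *
avg(2); tool()
E
```

```text
tcp avg [ 0.526   0.0962  0.0844 -0.5403] sd [0. 0. 0. 0.] F [0.95 1.43 4.99]
t 14.7 tcp [0.5259 0.0962 0.0844] rot [-3.141e+00 -1.000e-03 -5.400e-01] F [0.9 1.1 4.9] M [ 0.33 -0.21 -0.07] open 0.0495 grip 34.9 q6 2.15
```

The notch roof is bearing, with the force falling at constant height. Opening gently, then going straight up.

Emit:
arm_command(
  moves=[
    [[0,0,0],[0,0,0],0.045],
    [[0,0,0],[0,0,0],0.052],
    [[0,0,0],[0,0,0],0.06],
    [[0,0,0],[0,0,0],0.075],
    [[0,0,0],[0,0,0],0.09],
  ],
  squeeze=5,
)

```text
time: 15.2
tool_pos: [0.5248, 0.0958, 0.0837]
tool_rot: [3.14, 0.001, -0.54]
contact_force: [-0.5, 0.9, 1.0]
opening: 0.0717
grip_force: 0.0
```

Emit:
arm_command(
  moves=[
    [[0,0,0],[0,0,0],0.09],
    [[0,0,0],[0,0,0],0.09],
    [[0,0,0],[0,0,0],0.09],
    [[0,0,0],[0,0,0],0.09],
    [[0,0,0],[0,0,0],0.09],
  ],
)

```text
time: 15.7
tool_pos: [0.5254, 0.0961, 0.0842]
tool_rot: [3.141, -0.0, -0.54]
contact_force: [-0.5, 0.9, -0.2]
opening: 0.0902
grip_force: 0.0
```

Emit:
arm_command(
  moves=[
    [[0,0,-0.02],[0,0,0],0.09],
    [[0,0,-0.05],[0,0,0],0.09],
    [[0,0,-0.08],[0,0,0],0.09],
    [[0,0,-0.11],[0,0,0],0.09],
    [[0,0,-0.13],[0,0,0],0.09],
  ],
)

```text
time: 16.2
tool_pos: [0.526, 0.0962, 0.2165]
tool_rot: [-3.14, -0.002, -0.54]
contact_force: [0.9, 0.3, -0.6]
opening: 0.0899
grip_force: 0.0
```

```bash
python3 - <<'E'
from meas import *
I=avg(3); tool()
cv2.imwrite("pics/m4.png",cv2.resize(I[170:260,222:342].astype("u1"),(800,600),interpolation=cv2.INTER_CUBIC))
bl=redblobs(I,(255,165,60,60)); P=[back("side",*c,.135) for _,c in bl]
for (k,c),p in zip(bl,P): print(k,c.round(1),p.round(4))
E
```

```text
tcp avg [ 0.5267  0.0962  0.2172 -0.5401] sd [0.0006 0.     0.0017 0.    ] F [0.57 0.29 0.81]
t 16.35 tcp [0.526  0.0962 0.2152] rot [-3.14e+00 -2.00e-03 -5.40e-01] F [-0.2  0.  -0.2] M [0.14 0.07 0.01] open 0.09 grip 0.0 q6 2.15
5 [284.2 196.4] [0.534  0.0789 0.135 ]
4 [278.5 205.5] [0.5238 0.1133 0.135 ]
```

View pics/m4.png

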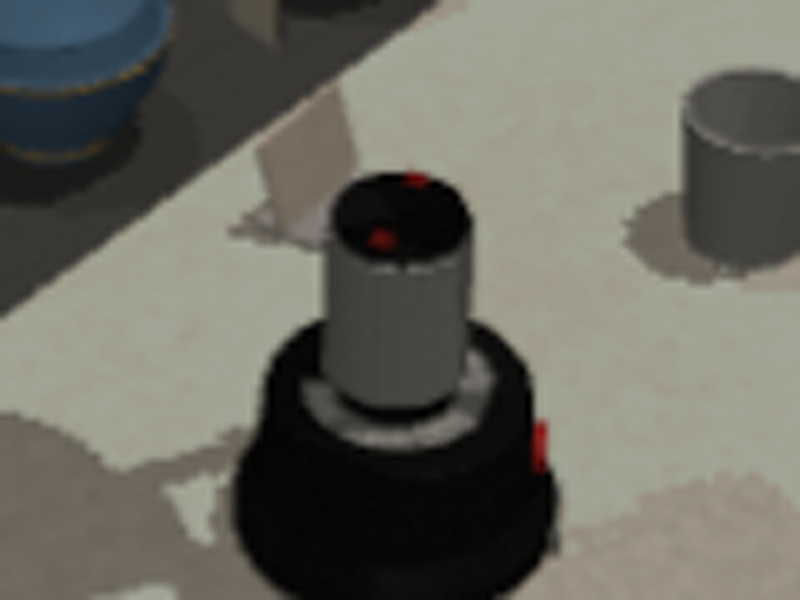

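The beaker stands upright in the ring, free of the gripper. The lid marks at (284,196) and (278,205) lie at −1.28 rad, a quarter turn clockwise from the slots. Their 36 mm spacing fits the locked height. Handing in.

```bash
python3 -c "
from cell import robot
print(robot.hand_in())"
```

```text
the job is handed in; nothing more can be done
None
```

The beaker is locked in the drive unit as far as force readings and the last picture show (about 17 mm below the ring, upright, gripper clear); it was handed in at about 16 s, and the hand-in gave no verdict.

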